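Sort the solder canisters by heft

ROBOT

A 6-joint arm with a two-finger parallel gripper is mounted at the origin on the work surface. World frame = base frame: x ahead of the robot, y to its left, z up, the work surface at z = 0. Lengths are in mm, angles in degrees, forces in N, time in s.
With the tool pointing down it reaches from about 300 to 850 mm from the base axis. Payload 4.2 kg.
Tool frame: the origin (TCP) lies on the centre line of the jaws, within the pads' length; the fingertips stand 11 mm ahead of it and the grasp point (between the pads) lies 8 mm behind it; z points along the fingers, y is the direction in which the jaws open and shut (so a half turn about z gives the same grasp; the last joint's range is limited). The gripper opens to 91 mm and grips with 3 to 60 N. Pads are 32 mm wide; open, the fingers measure 118 mm over their backs; the gripper's body (76 mm by 178 mm) begins 60 mm behind the grasp point.
Start: joints at [-77.006, 18.312, 89.639, -0, 72.044, -1.146], TCP at [140.476, -557.592, 224.976] pointing down, gripper open.
Joint ranges: [-177.97, 177.97], [-48.28, 115.42], [12.27, 149.76], [-77.06, 257.06], [2.81, 150.46], [-146.56, 146.56]. Speed limits (degrees/s): [147.25, 147.25, 180, 180, 180, 180].

INTERFACE

Orientations are given as [roll, pitch, yaw] about the fixed x, y, z axes, in that order (R = Rz(yaw) Ry(pitch) Rx(roll)).
In Python, from workcell import env, grab_frame gives the robot as it stands. The module is installed in compiled form; this text tells all that it offers.
- The arm moves only by the tool arm_command, never from a script. Its argument "series" is one flat list of numbers, 6 for each row, row after row: the shift along the world's x, y, z each as a share of 400 mm, from -1 to 1, then the turn, a rotation vector about the world's x, y, z each as a share of 45 degrees, from -1 to 1. A call has 1 to 20 rows; each row shifts and turns the commanded pose from where the row before left it; what a row does not reach is not made up. A row lasts 1/12 s, in which the tool goes at most 41.7 mm and 7.16 degrees, less where a joint would pass 70% of its speed; a pose out of reach is approached as far as the arm can. A call with a number of a shift or a turn outside -1 to 1 is refused whole. A call with a gripper value outside its range is refused whole. "hand" is the opening, from 0 (shut) to 1 (fully open), set as the call begins (left out, the last holds). The fingers move at their own pace and stop on an object; "newtons" is the grip in N (left out, the last holds). Time passes only in rows, so rows that do not move let the fingers close. It gives the time, the measured TCP pose, the force and the opening at its end, in the units of the state.
- env.state(): the state, without advancing time (a new reading comes with each control period).
- grab_frame(name): name is "side" or "top"; returns a dict with "frame" (420x560x3 uint8, red, green, blue), "intrinsics" (3x3 intrinsics, pixels), "k1" (the pictures are not rectified: a ray, as slopes to the right and down, at radius r is drawn at 1 + k1 r^2 times it, then the intrinsics apply), "R" (3x3) and "t" (3): a world point X has camera coordinates R X + t. Camera axes: x right, y down, z forward; pixel columns grow to the right and rows downward; lengths in mm; the calibration is good to about 2 mm. A picture is of the moment at which its call begins. There is no depth.
- env.job_done(): hands the job in, once; it reports no verdict.
The state is a dict: "time_s": time; "qpos": joint angles; "qvel": joint speeds; "effort": joint torques, N m; "ee_pos": TCP position; "ee_rot": TCP orientation; "force": force on the tool from outside, world axes, zero at the start; "torque": the same for the moment, N m; "gripper_width": finger opening in mm.
Only numpy, scipy, OpenCV 4.12 (cv2) and the standard library are available. Lean on these libraries where they do the work, as an engineer would, in place of code of your own. Each camera call takes 0.05 s, during which the arm holds its last target.

TASK

The three identical shut canisters each hold a solder reel that is either full or used up, and only their weight tells which. Heft each one, then stand the full ones in the steel tray and the used-up ones in the cardboard carton, each upright and flat on the floor of it, setting them down gently and not dropping or tipping them. Leave everything else on the bench alone.

Things in the scene. Friction and masses are not known exactly. Their poses are not given: they have to be found in the camera images.
- canister_a_center (a point): centre (32 mm above its underside) of one of three identical shut grey canisters with black lids (rim 1 mm proud, 2 mm boss on top), 56 x 56 mm, 64 mm tall, upright; x, y square to its faces, z up. The loose reel inside can shift 2 mm. In all it weighs 0.52 to 0.61 kg with a full reel, 0.16 to 0.19 kg with a used-up one; one or two are full, and only the weight tells which
- canister_b_center (a point): centre (32 mm above its underside) of one of three identical shut grey canisters with black lids (rim 1 mm proud, 2 mm boss on top), 56 x 56 mm, 64 mm tall, upright; x, y square to its faces, z up. The loose reel inside can shift 2 mm. In all it weighs 0.52 to 0.61 kg with a full reel, 0.16 to 0.19 kg with a used-up one; one or two are full, and only the weight tells which
- canister_c_center (a point): centre (32 mm above its underside) of one of three identical shut grey canisters with black lids (rim 1 mm proud, 2 mm boss on top), 56 x 56 mm, 64 mm tall, upright; x, y square to its faces, z up. The loose reel inside can shift 2 mm. In all it weighs 0.52 to 0.61 kg with a full reel, 0.16 to 0.19 kg with a used-up one; one or two are full, and only the weight tells which
- steel_tray_floor (a point): centre of the inner floor of a shallow steel tray with a wire handle at each end, fixed on the table: inside 94 mm (its x) by 194 mm (its y, the long way), floor 3 mm thick, rim 12 mm above the table; z up. Handles reach 121 mm from the centre along y, 13 mm high. Room for two canisters, one after the other along y
- carton_floor (a point): centre of the inner floor of a cut-down cardboard carton with short end flaps, fixed on the table: inside 118 mm (its x) by 202 mm (its y, the long way), floor 4 mm thick, rim 20 mm above the table; z up. Flaps reach 125 mm along y. Room for two canisters along y. Tray and carton are side by side at the back, either may be the left one
- phone: bystander, to be left alone: opened phone, black slab 150 x 74 x 9 mm lying flat, right-hand end of the mat; origin under its centre
- board: bystander, to be left alone: bare green circuit board 130 x 85 x 6 mm with components on top (up to 14 mm higher), left-hand end of the mat; origin under its centre
- tweezers: bystander, to be left alone: steel tweezers 130 x 14 x 8 mm, lying along its own x between two canisters; origin under its centre
- screwdriver: bystander, to be left alone: small precision screwdriver, black handle 13 mm square, 135 mm long, lying along its own x between two canisters; origin near its middle, on the table
- flux: bystander, to be left alone: small white bottle with a black cap, 36 mm across and 90 mm tall, standing behind the trays; origin under its centre
- wire_reel: bystander, to be left alone: bare solder reel standing on its flange, 64 mm across, 48 mm tall, near right; origin under its centre
Not all that is in view belongs to the job. What is shaped like the part that bears canister_c_center but orange or red is not meant.

How it is judged:
By the outcome, as a careful person would: the job done as asked, in the order asked, and still so for the second after the job is handed in, with the robot touching nothing.
It also fails if it takes over 72 s, if anything falls off the work surface, if the arm or the gripper's body presses on something with over 40 N, if the wrist force passes 120 N, or if a joint passes its speed limit or range.

## Working session

There is one attempt and no reset: what is moved stays moved. The work goes in short steps, Python scripts to look and compute and a tool call to move; the robot and the scene stay as the last step left them, time stands still between calls to the robot, and variables do not carry over. Pictures are saved under pics/ and viewed, and the job is handed in when it is done.

Besides the shell and the picture viewer there is one more tool, called after "Emit:" by a JSON object that holds its "fn" and its "kwargs", one argument or row to a line. arm_command: Moves the arm, as the interface text tells. Shift numbers are shares of 400 mm and turn numbers shares of 45 degrees, none past 1 either way. Its arguments: {"type":"object","properties":{"series":{"type":"array"},"hand":{"type":"number"},"newtons":{"type":"number"}},"required":["series"]}

```bash
mkdir -p pics; ls
python3 - <<'E'
from workcell import env, grab_frame
import cv2, pickle
d={}
for n in("side","top"):
    f=grab_frame(n); d[n]=f; cv2.imwrite(f"pics/{n}0.png",f["frame"][:,:,::-1]); print(n,f["intrinsics"],f["k1"],f["R"],f["t"])
pickle.dump(d,open("f0.pkl","wb"))
print(env.state())
E
```

```text
pics
side [[491.14922261   0.         284.71855861]
 [  0.         491.14922261 211.42915594]
 [  0.           0.           1.        ]] 0.022665991208158397 [[-0.88672002 -0.46195526 -0.01802601]
 [-0.32995964  0.65970304 -0.6752174 ]
 [ 0.32381204 -0.59278093 -0.73739848]] [ 477.95234926  186.6991168  1197.22676738]
top [[543.15301058   0.         275.56569912]
 [  0.         543.15301058 205.55346713]
 [  0.           0.           1.        ]] -0.02894557671009112 [[ 0.0519329  -0.99863712 -0.0051844 ]
 [-0.97271184 -0.0494078  -0.22669481]
 [ 0.2261297   0.01681585 -0.97395204]] [2.32751283e-01 5.48935528e+02 1.41840823e+03]
{'time_s': 0.1, 'qpos': array([-7.70052114e+01,  1.83493958e+01,  8.96994800e+01,  4.13162003e-04,
        7.20449218e+01, -1.14583384e+00]), 'qvel': array([-0.08565002, -0.21954115, -0.24106049, -0.00811759,  0.03150545,
        0.02246589]), 'effort': array([ 6.80809553e-04, -4.13334310e+01, -2.32510096e+01,  7.28714559e-02,
        4.22377023e-02, -5.28807846e-05]), 'ee_pos': array([ 140.37907289, -557.14870731,  224.18970243]), 'ee_rot': array([-1.79906229e+02, -2.26844596e-03,  1.41404928e+01]), 'force': array([-0.29202789, -0.74056258,  0.13415357]), 'torque': array([0.04186556, 0.04678667, 0.00539989]), 'gripper_width': 91.363363976927}
```

View pics/side0.png

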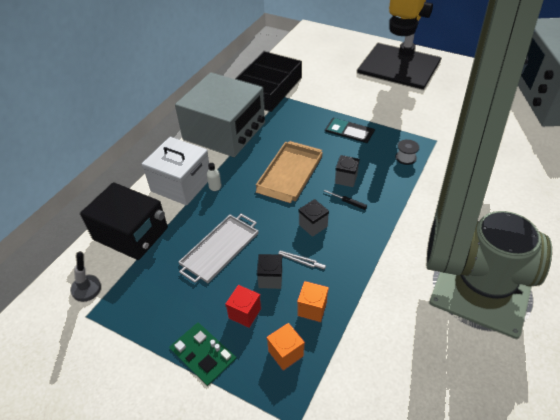

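View pics/top0.png

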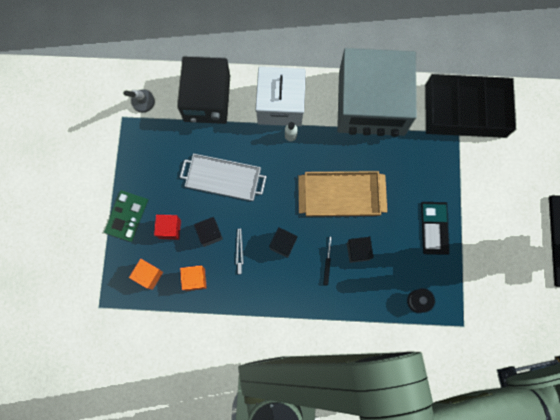

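Top view: the grey canisters with black lids are at (207,231), (283,241) and (360,249). The tray is at (223,177) and the carton at (342,193). Lookalikes are red at (167,226), orange at (145,273) and (193,278), and the wire reel at (421,300); I rule them out by colour or shape. Next are close crops.

Run:
```python
import cv2,pickle,numpy as np
d=pickle.load(open("f0.pkl","rb"))
t=d["top"]["frame"][:,:,::-1]; s=d["side"]["frame"][:,:,::-1]
cv2.imwrite("pics/ct.png",cv2.resize(t[205:275,180:390],None,fx=3.8,fy=3.8,interpolation=cv2.INTER_CUBIC))
cv2.imwrite("pics/cs.png",cv2.resize(s[145:295,240:370],None,fx=4,fy=4,interpolation=cv2.INTER_CUBIC))
cv2.imwrite("pics/cb.png",cv2.resize(t[140:230,170:400],None,fx=3.4,fy=3.4,interpolation=cv2.INTER_CUBIC))
```

```text
(no output)
```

View pics/ct.png

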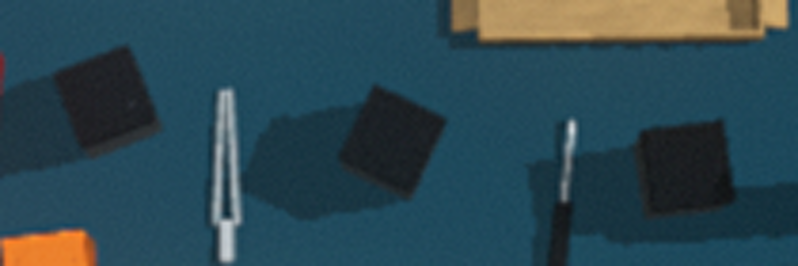

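View pics/cs.png

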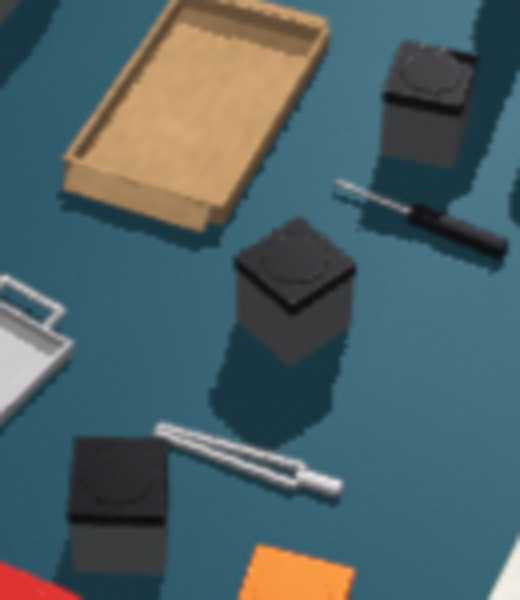

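View pics/cb.png

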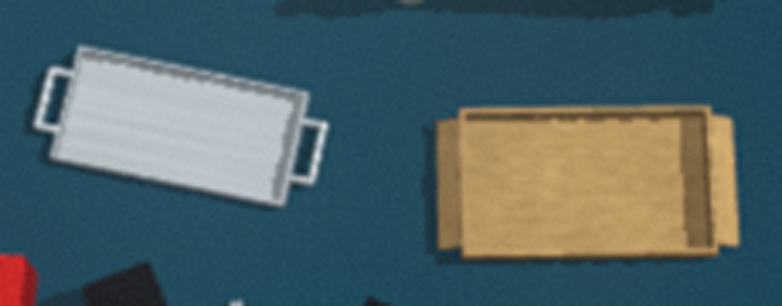

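```bash
cat > h.py <<'E'
import cv2,numpy as np
def cam(f):
    K=f["intrinsics"];return K,np.array([f["k1"],0,0,0,0.]),np.array(f["R"]),np.array(f["t"])
def rays(f,px):
    K,D,R,t=cam(f)
    u=cv2.undistortPoints(np.array(px,float).reshape(-1,1,2),K,D).reshape(-1,2)
    d=np.c_[u,np.ones(len(u))]@R
    return -R.T@t,d/np.linalg.norm(d,axis=1)[:,None]
def plane(f,px,z):
    c,d=rays(f,px); return c+d*((z-c[2])/d[:,2])[:,None]
def proj(f,X):
    K,D,R,t=cam(f)
    return cv2.projectPoints(np.array(X,float).reshape(-1,1,3),cv2.Rodrigues(R)[0],t,K,D)[0].reshape(-1,2)
def tri(fa,pa,fb,pb):
    ca,da=rays(fa,[pa]);cb,db=rays(fb,[pb]);da,db=da[0],db[0]
    s=np.linalg.lstsq(np.c_[da,-db],cb-ca,rcond=None)[0]
    A=ca+s[0]*da;B=cb+s[1]*db
    return (A+B)/2,np.linalg.norm(A-B)
E
python3 - <<'E'
import pickle,numpy as np,cv2
from h import *
d=pickle.load(open("f0.pkl","rb"))
out={}
for n,pts,th in(("top",[(207,231),(283,241),(360,249)],47),("side",[(269,262),(314,212),(348,165)],47)):
    im=d[n]["frame"].astype(int)
    for p in pts:
        print(n,p,[tuple(im[p[1]+k,p[0]]) for k in range(-16,30,3)])
E
```

```text
top (207, 231) [(np.int64(37), np.int64(77), np.int64(95)), (np.int64(37), np.int64(72), np.int64(85)), (np.int64(33), np.int64(34), np.int64(39)), (np.int64(33), np.int64(36), np.int64(40)), (np.int64(30), np.int64(34), np.int64(39)), (np.int64(31), np.int64(33), np.int64(39)), (np.int64(32), np.int64(33), np.int64(37)), (np.int64(32), np.int64(34), np.int64(37)), (np.int64(31), np.int64(33), np.int64(37)), (np.int64(37), np.int64(39), np.int64(43)), (np.int64(41), np.int64(60), np.int64(70)), (np.int64(33), np.int64(72), np.int64(92)), (np.int64(35), np.int64(72), np.int64(90)), (np.int64(37), np.int64(72), np.int64(92)), (np.int64(37), np.int64(74), np.int64(93)), (np.int64(37), np.int64(73), np.int64(91))]
top (283, 241) [(np.int64(30), np.int64(73), np.int64(91)), (np.int64(30), np.int64(71), np.int64(88)), (np.int64(29), np.int64(32), np.int64(37)), (np.int64(26), np.int64(32), np.int64(34)), (np.int64(28), np.int64(33), np.int64(38)), (np.int64(26), np.int64(32), np.int64(36)), (np.int64(29), np.int64(33), np.int64(38)), (np.int64(26), np.int64(31), np.int64(36)), (np.int64(26
[... 2533 characters left out ...]
(75), np.int64(119), np.int64(134)), (np.int64(74), np.int64(119), np.int64(134)), (np.int64(74), np.int64(115), np.int64(130)), (np.int64(72), np.int64(71), np.int64(74)), (np.int64(71), np.int64(70), np.int64(72)), (np.int64(70), np.int64(69), np.int64(72)), (np.int64(68), np.int64(67), np.int64(70)), (np.int64(34), np.int64(33), np.int64(34)), (np.int64(47), np.int64(47), np.int64(49)), (np.int64(59), np.int64(59), np.int64(61)), (np.int64(58), np.int64(59), np.int64(60)), (np.int64(59), np.int64(60), np.int64(62)), (np.int64(55), np.int64(59), np.int64(62)), (np.int64(25), np.int64(55), np.int64(66)), (np.int64(25), np.int64(55), np.int64(66)), (np.int64(24), np.int64(54), np.int64(65))]
```

Run:
```python
import pickle,numpy as np,cv2
from h import *
d=pickle.load(open("f0.pkl","rb"))
f=d["top"];s=d["side"]
im=cv2.resize(f["frame"],None,fx=4,fy=4,interpolation=cv2.INTER_CUBIC).astype(int)
im=cv2.GaussianBlur(im.astype(np.uint8),(5,5),1).astype(int)
neutral=((im[:,:,2]-im[:,:,0])<26)&(im.max(2)<70)
for (u,v),th in zip([(207,231),(283,241),(360,249)],(44,44,40)):
    for nm,m in(("sil",neutral),("lid",(im.max(2)<th))):
        m=m.astype(np.uint8).copy(); w=np.zeros_like(m); w[(v-20)*4:(v+20)*4,(u-20)*4:(u+20)*4]=1;m*=w
        m=cv2.morphologyEx(m,cv2.MORPH_OPEN,np.ones((9,9)))
        n,l,st,_=cv2.connectedComponentsWithStats(m);k=l[v*4,u*4]
        c=cv2.findContours((l==k).astype(np.uint8),0,2)[0][0].reshape(-1,2)
        P=plane(f,(c+.5)/4-.5,65)[:,:2].astype(np.float32)
        r=cv2.minAreaRect(P); print(nm,(u,v),r, "area",st[k][4])
# side lids: silhouette & top faces corners
im=cv2.resize(s["frame"],None,fx=4,fy=4,interpolation=cv2.INTER_CUBIC).astype(int)
neutral=((im[:,:,2]-im[:,:,0])<12)&(im.max(2)<85)
for (u,v) in[(269,262),(314,212),(348,165)]:
    m=neutral.astype(np.uint8).copy(); w=np.zeros_like(m); w[(v-22)*4:(v+40)*4,(u-20)*4:(u+20)*4]=1;m*=w
    m=cv2.morphologyEx(m,cv2.MORPH_OPEN,np.ones((9,9)))
    n,l,st,_=cv2.connectedComponentsWithStats(m);k=l[v*4,u*4]
    c=cv2.findContours((l==k).astype(np.uint8),0,2)[0][0]
    a=cv2.approxPolyDP(c,8,True).reshape(-1,2)
    print((u,v),((a+.5)/4-.5).round(1).tolist())
```

```text
sil (207, 231) ((466.46197509765625, 207.92404174804688), (68.0291519165039, 59.389610290527344), 25.211877822875977) area 8437
lid (207, 231) ((469.25323486328125, 208.95928955078125), (58.23916244506836, 56.17045974731445), 24.555456161499023) area 6678
sil (283, 241) ((448.2510986328125, 4.650550842285156), (58.73451614379883, 64.34822845458984), 66.75456237792969) area 8010
lid (283, 241) ((449.3736572265625, 4.479248046875), (56.368492126464844, 59.70799255371094), 66.70767211914062) area 7062
sil (360, 249) ((439.14404296875, -201.9671630859375), (63.27848434448242, 66.8796615600586), 9.36556625366211) area 8945
lid (360, 249) ((440.09674072265625, -203.23971557617188), (58.7143669128418, 62.25779724121094), 10.079349517822266) area 7740
(269, 262) [[259.4, 254.6], [258.6, 286.6], [279.9, 287.6], [281.4, 254.9]]
(314, 212) [[315.4, 200.1], [299.1, 208.9], [299.4, 223.9], [311.1, 234.9], [326.6, 224.9], [327.6, 210.4]]
(348, 165) [[340.6, 155.9], [336.4, 165.9], [335.6, 182.6], [352.4, 185.9], [358.1, 159.1]]
```

Run:
```python
import pickle,numpy as np,cv2
from h import *
d=pickle.load(open("f0.pkl","rb"))
f=d["top"];s=d["side"]
S=[[(78,437),(167,437),(166,517),(70,520)],[(300,217),(355,268),(295,305),(236,263)],[(402,40),(478,54),(470,106),(384,97)]]
T=[(468.9,208.9),(449.2,4.5),(440,-203)]
for q,t in zip(S,T):
    q=(np.array(q)+.5)/4-.5+[240,145]
    # diagonal intersection
    L=lambda a,b:np.cross([*a,1],[*b,1]); x=np.cross(L(q[0],q[2]),L(q[1],q[3]));c=x[:2]/x[2]
    tp=proj(f,[[*t,65]])[0]
    print(c.round(1),tp.round(1),tri(f,tp,s,c))
    P=plane(s,q,64); print(P[:,:2].round(0).tolist(),[round(np.linalg.norm(P[i]-P[i-1])) for i in range(4)],
      [round(np.degrees(np.arctan2(*(P[i]-P[i-1])[[1,0]]))%90) for i in range(4)],P.mean(0).round(1))
# trays in top: corners of outer rims from cb.png
B={"tray":([(80,47),(308,94),(284,206),(52,158)],12),"carton":([(461,107),(710,107),(715,257),(463,257)],20)}
for k,(q,z) in B.items():
    q=(np.array(q)+.5)/3.4-.5+[170,140]
    P=plane(f,q,z);print(k,P.round(0).tolist(),P.mean(0).round(1),[round(np.linalg.norm(P[i]-P[i-1])) for i in range(4)],
      [round(np.degrees(np.arctan2(*(P[i]-P[i-1])[[1,0]]))%90,1) for i in range(4)])
    print(proj(s,P).round(0).tolist())
cv2.imwrite("pics/cs2.png",cv2.resize(s["frame"][130:290,170:330,::-1],None,fx=3.7,fy=3.7,interpolation=cv2.INTER_CUBIC))
```

```text
[269.9 263.7] [207.2 230.7] (array([468.79949739, 208.77798997,  66.02407928]), np.float64(0.1657753642242964))
[[507.0, 193.0], [459.0, 169.0], [432.0, 222.0], [481.0, 249.0]] [61, 54, 59, 57] [25, 27, 27, 29] [469.9 208.3  64. ]
[313.9 211. ] [282.5 241.7] (array([449.10825441,   4.40646565,  63.10621259]), np.float64(0.8156181136705863))
[[466.0, -36.0], [414.0, -10.0], [435.0, 37.0], [485.0, 21.0]] [60, 58, 52, 53] [71, 63, 66, 72] [449.9   3.1  64. ]
[348.7 162.9] [359.9 249. ] (array([ 437.89514761, -202.38308242,   70.90636851]), np.float64(2.3762330609802493))
[[475.0, -232.0], [420.0, -242.0], [404.0, -188.0], [463.0, -170.0]] [64, 56, 56, 61] [12, 10, 16, 18] [ 440.6 -208.3   64. ]
tray [[702.0, 275.0, 12.0], [670.0, 79.0, 12.0], [572.0, 93.0, 12.0], [604.0, 290.0, 12.0]] [637.3 184.6  12. ] [100, 199, 99, 200] [np.float64(81.3), np.float64(80.7), np.float64(81.7), np.float64(80.9)]
[[178.0, 262.0], [229.0, 215.0], [258.0, 231.0], [207.0, 281.0]]
carton [[663.0, -50.0, 20.0], [674.0, -259.0, 20.0], [545.0, -264.0, 20.0], [535.0, -57.0, 20.0]] [ 604.2 -157.4   20. ] [129, 209, 129, 207] [np.float64(3.0), np.float64(2.9), np.float64(2.3), np.float64(2.9)]
[[255.0, 184.0], [285.0, 142.0], [322.0, 153.0], [295.0, 197.0]]
```

View pics/cs2.png

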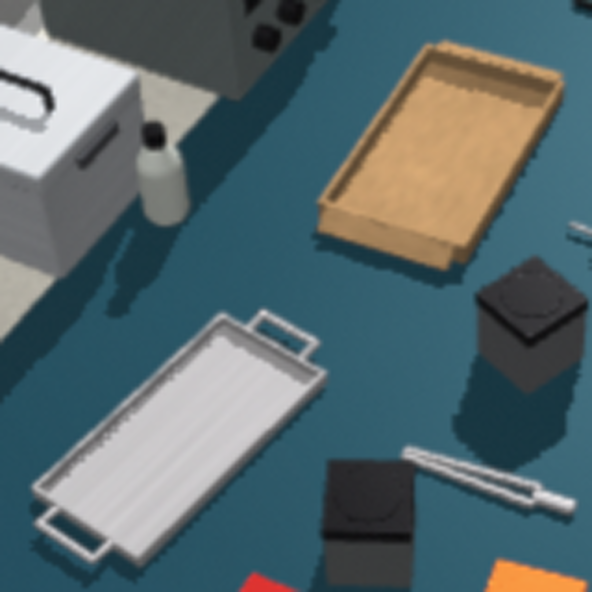

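Run:
```python
import pickle,numpy as np,cv2
from h import *
d=pickle.load(open("f0.pkl","rb"))
f=d["top"];s=d["side"]
q=(np.array([(640,130),(722,121),(734,201),(648,215)])+.5)/3.8-.5+[180,205]
P=plane(f,q,65);print(P.round(0)[:,:2].tolist(),P.mean(0))
print("base C side",plane(s,[(335.6,182.6),(352.4,185.9)],0).round(0))
print("base A side",plane(s,[(258.6,286.6),(279.9,287.6)],0).round(0))
print("base B side",plane(s,[(311.1,234.9)],0).round(0))
def model(c,yaw):
    a=np.radians(yaw);R=np.array([[np.cos(a),-np.sin(a)],[np.sin(a),np.cos(a)]])
    return np.array([[*(R@np.array(p)*28+c),z] for z in(0,64) for p in((1,1),(1,-1),(-1,-1),(-1,1))])
for c,y in(((468.9,208.9),26),((449.2,4.5),-23),((440,-204),11)): print(model(c,y)[:4,:2].round(0).tolist())
# tray corners triangulated
T={"tray":([(80,47),(308,94),(284,206),(52,158)],[(36,490),(222,316),(325,376),(142,565)]),
"carton":([(461,107),(710,107),(715,257),(463,257)],[(320,205),(437,45),(563,75),(470,243)])}
for k,(a,b) in T.items():
    a=(np.array(a)+.5)/3.4-.5+[170,140];b=(np.array(b)+.5)/3.7-.5+[170,130]
    print(k,np.array([tri(f,x,s,y)[0] for x,y in zip(a,b)]).round(0).tolist())
print("red top",plane(f,[(155,215),(179,215),(179,238),(155,238)],60).round(0)[:,:2].tolist())
```

```text
[[466.0, -171.0], [475.0, -229.0], [419.0, -238.0], [406.0, -178.0]] [ 441.53771376 -203.72598824   65.        ]
base C side [[ 463. -181.   -0.]
 [ 414. -190.    0.]]
base A side [[486. 241.  -0.]
 [438. 220.   0.]]
base B side [[442.  33.   0.]]
[[482.0, 246.0], [506.0, 196.0], [456.0, 171.0], [431.0, 222.0]]
[[486.0, 19.0], [464.0, -32.0], [412.0, -10.0], [434.0, 41.0]]
[[462.0, -171.0], [473.0, -226.0], [418.0, -237.0], [407.0, -182.0]]
tray [[700.0, 275.0, 12.0], [670.0, 79.0, 12.0], [573.0, 94.0, 9.0], [603.0, 291.0, 7.0]]
carton [[661.0, -51.0, 18.0], [668.0, -259.0, 24.0], [544.0, -261.0, 34.0], [531.0, -57.0, 29.0]]
red top [[506.0, 356.0], [509.0, 290.0], [446.0, 284.0], [442.0, 349.0]]
```

Emit:
{"fn": "arm_command", "kwargs": {
  "series": [0.0624, 0.0736, -0.0198, 0, 0, -0.0057, 0.0624, 0.0736, -0.0198, 0, 0, -0.0057, 0.0624, 0.0736, -0.0198, 0, 0, -0.0057, 0.0624, 0.0736, -0.0198, 0, 0, -0.0057, 0.0624, 0.0736, -0.0198, 0, 0, -0.0057, 0.0624, 0.0736, -0.0198, 0, 0, -0.0057, 0.0624, 0.0736, -0.0198, 0, 0, -0.0057, 0.0624, 0.0736, -0.0198, 0, 0, -0.0057, 0.0624, 0.0736, -0.0198, 0, 0, -0.0057, 0.0624, 0.0736, -0.0198, 0, 0, -0.0057, 0.0624, 0.0736, -0.0198, 0, 0, -0.0057, 0.0624, 0.0736, -0.0198, 0, 0, -0.0057, 0, 0, 0, 0, 0, 0, 0, 0, 0, 0, 0, 0, 0, 0, 0, 0, 0, 0, 0, 0, 0, 0, 0, 0],
  "hand": 0.85,
  "newtons": 30
}}

```text
time_s: 1.43
ee_pos: [439.3, -205.2, 130.1]
ee_rot: [180.0, 0.0, 11.0]
force: [0.4, 0.6, 0.6]
gripper_width: 77.7
```

```bash
cat > pic.py <<'E'
import sys,cv2,pickle
from workcell import env,grab_frame
k=sys.argv[1];d={}
for n in ("side","top"):
    f=grab_frame(n);d[n]=f
    im=f["frame"][:,:,::-1]
    im=im[120:300,160:400] if n=="side" else im[130:310,130:410]
    cv2.imwrite(f"pics/{n}_{k}.png",cv2.resize(im,None,fx=2.85,fy=2.85,interpolation=cv2.INTER_CUBIC))
pickle.dump(d,open(f"f_{k}.pkl","wb"))
s=env.state();print({a:(v.round(2) if hasattr(v,"round") else v) for a,v in s.items() if a in("time_s","ee_pos","ee_rot","force","torque","gripper_width")})
E
python3 pic.py 1
```

```text
{'time_s': 1.5333, 'ee_pos': array([ 439.31, -205.5 ,  130.23]), 'ee_rot': array([ 1.7997e+02, -1.0000e-02,  1.0930e+01]), 'force': array([-0.9 ,  0.17,  0.57]), 'torque': array([ 0.05, -0.08, -0.02]), 'gripper_width': 77.645791085221}
```

View pics/side_1.png

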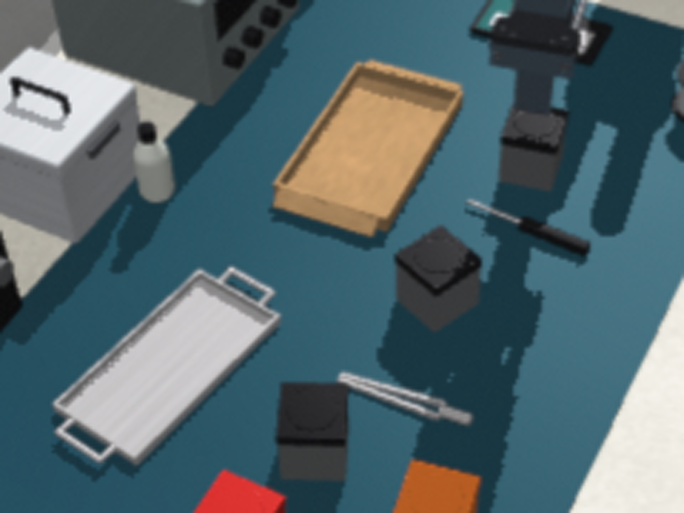

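View pics/top_1.png

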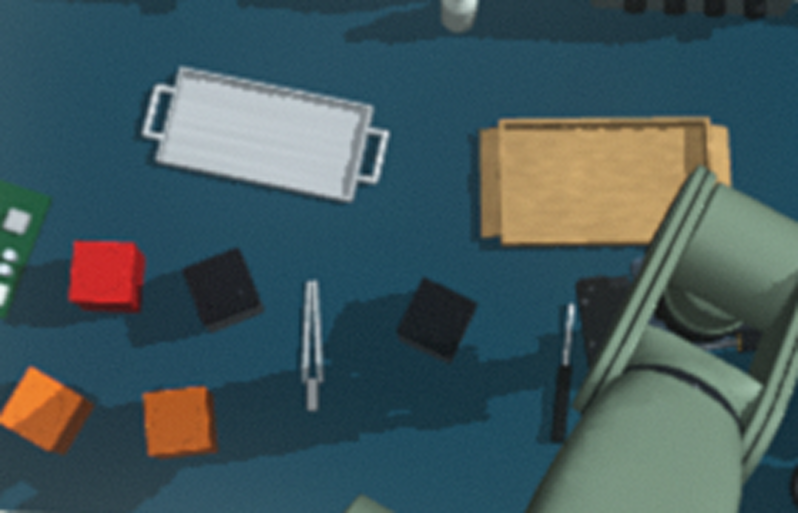

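The side view has the gripper over canister C at crop (535,130), with its fingers straddling the lid. Next I descend.

Emit:
{"fn": "arm_command", "kwargs": {
  "series": [0, 0, -0.05, 0, 0, 0, 0, 0, -0.05, 0, 0, 0, 0, 0, -0.05, 0, 0, 0, 0, 0, -0.03, 0, 0, 0, 0, 0, -0.03, 0, 0, 0, 0, 0, -0.015, 0, 0, 0, 0, 0, 0, 0, 0, 0, 0, 0, 0, 0, 0, 0]
}}

```text
time_s: 2.2
ee_pos: [439.9, -205.0, 40.2]
ee_rot: [180.0, -0.0, 11.0]
force: [-0.1, -0.8, -0.0]
gripper_width: 77.5
```

Emit:
{"fn": "arm_command", "kwargs": {
  "series": [0, 0, 0, 0, 0, 0, 0, 0, 0, 0, 0, 0, 0, 0, 0, 0, 0, 0, 0, 0, 0, 0, 0, 0, 0, 0, 0, 0, 0, 0, 0, 0, 0, 0, 0, 0, 0, 0, 0, 0, 0, 0, 0, 0, 0, 0, 0, 0],
  "hand": 0,
  "newtons": 30
}}

```text
time_s: 2.87
ee_pos: [441.3, -205.3, 40.8]
ee_rot: [179.8, -0.1, 11.1]
force: [1.1, -4.7, 5.8]
gripper_width: 56.0
```

Emit:
{"fn": "arm_command", "kwargs": {
  "series": [0, 0, 0.01, 0, 0, 0, 0, 0, 0.02, 0, 0, 0, 0, 0, 0.025, 0, 0, 0, 0, 0, 0.025, 0, 0, 0, 0, 0, 0.015, 0, 0, 0, 0, 0, 0.005, 0, 0, 0, 0, 0, 0, 0, 0, 0, 0, 0, 0, 0, 0, 0, 0, 0, 0, 0, 0, 0, 0, 0, 0, 0, 0, 0]
}}

```text
time_s: 3.7
ee_pos: [439.5, -204.0, 79.3]
ee_rot: [-179.9, 0.1, 11.1]
force: [-0.5, -0.0, -5.8]
gripper_width: 55.9
```

```bash
python3 pic.py 2
```

```text
{'time_s': 3.8, 'ee_pos': array([ 439.7 , -204.16,   79.55]), 'ee_rot': array([-1.7997e+02,  5.0000e-02,  1.1060e+01]), 'force': array([-0.4 ,  1.1 , -6.23]), 'torque': array([ 0.  , -0.05, -0.01]), 'gripper_width': 56.016375968153135}
```

View pics/side_2.png

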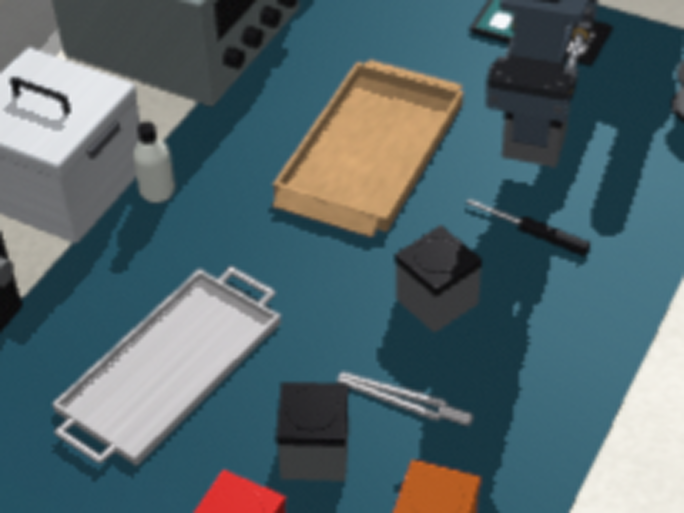

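C is clear of the mat at crop (535,145) and pulls about 6 N, so it is full. I'll set it back down and heft the others before placing anything.

Emit:
{"fn": "arm_command", "kwargs": {
  "series": [0, 0, -0.02, 0, 0, 0, 0, 0, -0.03, 0, 0, 0, 0, 0, -0.02, 0, 0, 0, 0, 0, -0.01, 0, 0, 0, 0, 0, -0.005, 0, 0, 0, 0, 0, -0.005, 0, 0, 0, 0, 0, -0.004, 0, 0, 0, 0, 0, -0.0025, 0, 0, 0, 0, 0, -0.0015, 0, 0, 0, 0, 0, 0, 0, 0, 0, 0, 0, 0, 0, 0, 0, 0, 0, 0, 0, 0, 0]
}}

```text
time_s: 4.8
ee_pos: [440.1, -204.4, 40.9]
ee_rot: [180.0, -0.0, 11.1]
force: [0.9, -0.1, -5.9]
gripper_width: 55.8
```

Emit:
{"fn": "arm_command", "kwargs": {
  "series": [0, 0, -0.001, 0, 0, 0, 0, 0, -0.001, 0, 0, 0, 0, 0, 0, 0, 0, 0, 0, 0, 0, 0, 0, 0]
}}

```text
time_s: 5.13
ee_pos: [440.1, -204.4, 40.8]
ee_rot: [180.0, -0.0, 11.1]
force: [-2.3, 0.3, 5.8]
gripper_width: 56.0
```

Emit:
{"fn": "arm_command", "kwargs": {
  "series": [0, 0, 0, 0, 0, 0, 0, 0, 0, 0, 0, 0, 0, 0, 0, 0, 0, 0, 0, 0, 0, 0, 0, 0, 0, 0, 0, 0, 0, 0],
  "hand": 0.85
}}

```text
time_s: 5.55
ee_pos: [440.2, -204.4, 39.9]
ee_rot: [180.0, -0.0, 11.1]
force: [-1.6, 1.3, 0.2]
gripper_width: 77.3
```

Emit:
{"fn": "arm_command", "kwargs": {
  "series": [0, 0, 0.055, 0, 0, 0, 0, 0, 0.085, 0, 0, 0, 0, 0, 0.085, 0, 0, 0, 0.0037, 0.0871, 0, 0, 0, -0.1259, 0.0037, 0.0871, 0, 0, 0, -0.1259, 0.0037, 0.0871, 0, 0, 0, -0.1259, 0.0037, 0.0871, 0, 0, 0, -0.1259, 0.0037, 0.0871, 0, 0, 0, -0.1259, 0.0037, 0.0871, 0, 0, 0, -0.1259, 0, 0, 0, 0, 0, 0, 0, 0, 0, 0, 0, 0, 0, 0, 0, 0, 0, 0, 0, 0, 0, 0, 0, 0]
}}

```text
time_s: 6.63
ee_pos: [448.9, 3.8, 129.9]
ee_rot: [180.0, -0.0, -23.0]
force: [-0.6, -0.3, 0.6]
gripper_width: 77.7
```

```bash
python3 pic.py 3
```

```text
{'time_s': 6.7333, 'ee_pos': array([448.89,   3.57, 129.86]), 'ee_rot': array([179.98,   0.  , -23.02]), 'force': array([ 0.14,  0.42, -0.04]), 'torque': array([ 0.05, -0.01, -0.04]), 'gripper_width': 77.4051810368079}
```

View pics/side_3.png

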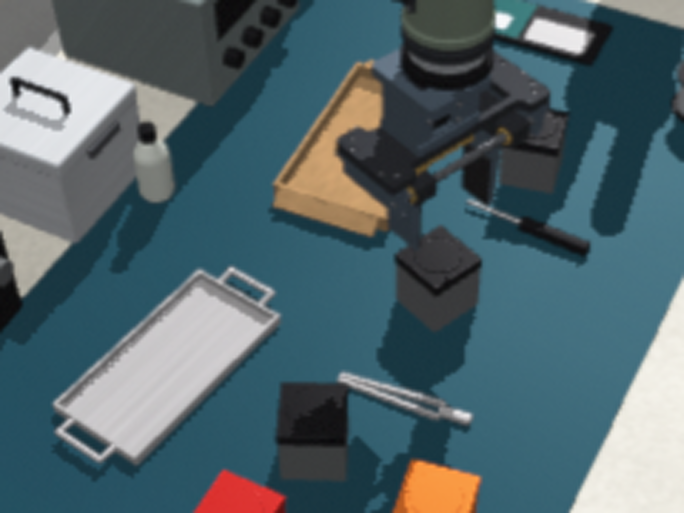

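C stands upright again at (533,150), and the fingers straddle B. Next I descend and grip.

Emit:
{"fn": "arm_command", "kwargs": {
  "series": [0, 0, -0.05, 0, 0, 0, 0, 0, -0.05, 0, 0, 0, 0, 0, -0.05, 0, 0, 0, 0, 0, -0.03, 0, 0, 0, 0, 0, -0.03, 0, 0, 0, 0, 0, -0.015, 0, 0, 0, 0, 0, 0, 0, 0, 0, 0, 0, 0, 0, 0, 0]
}}

```text
time_s: 7.4
ee_pos: [449.0, 4.2, 40.0]
ee_rot: [180.0, 0.0, -23.0]
force: [0.2, -0.3, -0.2]
gripper_width: 77.8
```

Emit:
{"fn": "arm_command", "kwargs": {
  "series": [0, 0, 0, 0, 0, 0, 0, 0, 0, 0, 0, 0, 0, 0, 0, 0, 0, 0, 0, 0, 0, 0, 0, 0, 0, 0, 0, 0, 0, 0, 0, 0, 0, 0, 0, 0, 0, 0, 0, 0, 0, 0, 0, 0, 0, 0, 0, 0],
  "hand": 0,
  "newtons": 30
}}

```text
time_s: 8.07
ee_pos: [448.9, 4.1, 40.5]
ee_rot: [179.9, -0.0, -22.9]
force: [-1.8, -4.2, 5.6]
gripper_width: 56.0
```

Emit:
{"fn": "arm_command", "kwargs": {
  "series": [0, 0, 0.01, 0, 0, 0, 0, 0, 0.02, 0, 0, 0, 0, 0, 0.025, 0, 0, 0, 0, 0, 0.025, 0, 0, 0, 0, 0, 0.015, 0, 0, 0, 0, 0, 0.005, 0, 0, 0, 0, 0, 0, 0, 0, 0, 0, 0, 0, 0, 0, 0, 0, 0, 0, 0, 0, 0, 0, 0, 0, 0, 0, 0]
}}

```text
time_s: 8.9
ee_pos: [448.4, 4.8, 79.4]
ee_rot: [180.0, 0.1, -22.9]
force: [0.5, 0.4, -5.9]
gripper_width: 55.4
```

```bash
python3 pic.py 4
```

```text
{'time_s': 9.0, 'ee_pos': array([448.6 ,   4.74,  79.55]), 'ee_rot': array([ 1.7998e+02,  5.0000e-02, -2.2930e+01]), 'force': array([-0.22,  0.4 , -6.04]), 'torque': array([0.09, 0.06, 0.06]), 'gripper_width': 55.9633652132199}
```

B also weighs about 0.6 kg, so it is full. I'll set it back down and heft A.

Emit:
{"fn": "arm_command", "kwargs": {
  "series": [0, 0, -0.02, 0, 0, 0, 0, 0, -0.03, 0, 0, 0, 0, 0, -0.02, 0, 0, 0, 0, 0, -0.01, 0, 0, 0, 0, 0, -0.005, 0, 0, 0, 0, 0, -0.005, 0, 0, 0, 0, 0, -0.004, 0, 0, 0, 0, 0, -0.0025, 0, 0, 0, 0, 0, -0.0015, 0, 0, 0, 0, 0, -0.001, 0, 0, 0, 0, 0, -0.001, 0, 0, 0, 0, 0, 0, 0, 0, 0, 0, 0, 0, 0, 0, 0, 0, 0, 0, 0, 0, 0]
}}

```text
time_s: 10.17
ee_pos: [449.1, 4.7, 40.5]
ee_rot: [-180.0, -0.0, -22.9]
force: [-2.5, 0.2, 4.2]
gripper_width: 56.0
```

Emit:
{"fn": "arm_command", "kwargs": {
  "series": [0, 0, 0, 0, 0, 0, 0, 0, 0, 0, 0, 0, 0, 0, 0, 0, 0, 0, 0, 0, 0, 0, 0, 0, 0, 0, 0, 0, 0, 0],
  "hand": 0.85
}}

```text
time_s: 10.58
ee_pos: [449.1, 4.7, 39.9]
ee_rot: [-180.0, -0.0, -22.9]
force: [-0.2, 0.0, 1.1]
gripper_width: 77.5
```

Emit:
{"fn": "arm_command", "kwargs": {
  "series": [0, 0, 0.055, 0, 0, 0, 0, 0, 0.085, 0, 0, 0, 0, 0, 0.085, 0, 0, 0, 0.0071, 0.073, 0, 0, 0, 0.1556, 0.0071, 0.073, 0, 0, 0, 0.1556, 0.0071, 0.073, 0, 0, 0, 0.1556, 0.0071, 0.073, 0, 0, 0, 0.1556, 0.0071, 0.073, 0, 0, 0, 0.1556, 0.0071, 0.073, 0, 0, 0, 0.1556, 0.0071, 0.073, 0, 0, 0, 0.1556, 0, 0, 0, 0, 0, 0, 0, 0, 0, 0, 0, 0, 0, 0, 0, 0, 0, 0, 0, 0, 0, 0, 0, 0]
}}

```text
time_s: 11.75
ee_pos: [468.5, 208.2, 129.8]
ee_rot: [180.0, 0.0, 26.0]
force: [-0.6, 0.9, -0.3]
gripper_width: 77.3
```

```bash
python3 pic.py 5
```

```text
{'time_s': 11.85, 'ee_pos': array([468.63, 208.08, 129.93]), 'ee_rot': array([1.7999e+02, 2.0000e-02, 2.5980e+01]), 'force': array([-0.11, -0.76,  0.52]), 'torque': array([0.  , 0.01, 0.  ]), 'gripper_width': 77.27749497256181}
```

View pics/side_5.png

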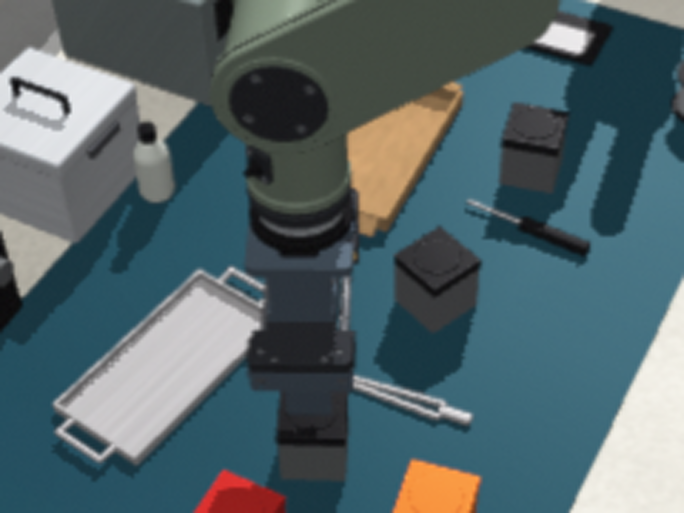

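B is standing again at (437,280), and the gripper is over A at (313,420), clear of the red box at (240,495).

Emit:
{"fn": "arm_command", "kwargs": {
  "series": [0, 0, -0.05, 0, 0, 0, 0, 0, -0.05, 0, 0, 0, 0, 0, -0.05, 0, 0, 0, 0, 0, -0.03, 0, 0, 0, 0, 0, -0.03, 0, 0, 0, 0, 0, -0.015, 0, 0, 0, 0, 0, 0, 0, 0, 0, 0, 0, 0, 0, 0, 0]
}}

```text
time_s: 12.52
ee_pos: [469.0, 208.7, 40.1]
ee_rot: [180.0, -0.0, 26.0]
force: [-0.9, 0.4, 0.4]
gripper_width: 77.3
```

Emit:
{"fn": "arm_command", "kwargs": {
  "series": [0, 0, 0, 0, 0, 0, 0, 0, 0, 0, 0, 0, 0, 0, 0, 0, 0, 0, 0, 0, 0, 0, 0, 0, 0, 0, 0, 0, 0, 0, 0, 0, 0, 0, 0, 0, 0, 0, 0, 0, 0, 0, 0, 0, 0, 0, 0, 0],
  "hand": 0,
  "newtons": 30
}}

```text
time_s: 13.18
ee_pos: [469.3, 209.2, 40.6]
ee_rot: [180.0, -0.1, 26.1]
force: [0.2, -2.3, 5.6]
gripper_width: 55.7
```

Emit:
{"fn": "arm_command", "kwargs": {
  "series": [0, 0, 0.01, 0, 0, 0, 0, 0, 0.02, 0, 0, 0, 0, 0, 0.025, 0, 0, 0, 0, 0, 0.025, 0, 0, 0, 0, 0, 0.015, 0, 0, 0, 0, 0, 0.005, 0, 0, 0, 0, 0, 0, 0, 0, 0, 0, 0, 0, 0, 0, 0, 0, 0, 0, 0, 0, 0, 0, 0, 0, 0, 0, 0]
}}

```text
time_s: 14.02
ee_pos: [468.4, 209.0, 79.5]
ee_rot: [180.0, 0.1, 26.1]
force: [-0.2, -0.1, -1.6]
gripper_width: 56.3
```

```bash
python3 pic.py 6
```

```text
{'time_s': 14.1167, 'ee_pos': array([468.51, 209.02,  79.54]), 'ee_rot': array([1.800e+02, 5.000e-02, 2.608e+01]), 'force': array([ 0.88,  0.18, -1.55]), 'torque': array([ 0.02, -0.02, -0.02]), 'gripper_width': 56.05035955244486}
```

View pics/side_6.png

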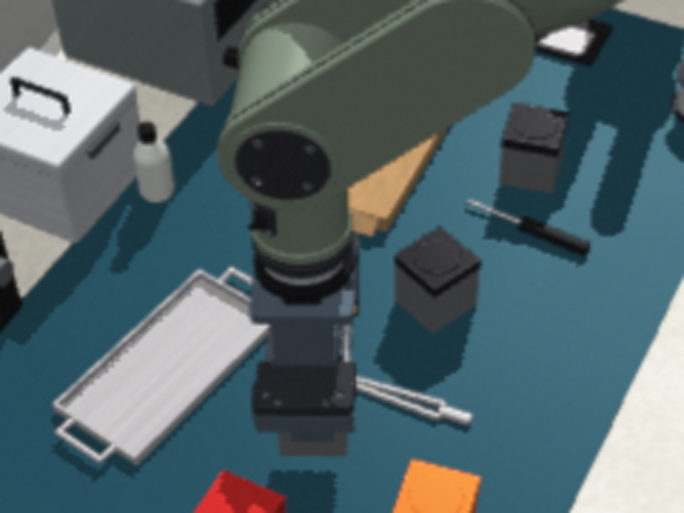

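A pulls only about 1.6 N (0.16 kg), so it is used up and goes in the carton. B and C go in the tray.

Emit:
{"fn": "arm_command", "kwargs": {
  "series": [0, 0, 0.0425, 0, 0, 0, 0, 0, 0.07, 0, 0, 0, 0, 0, 0.05, 0, 0, 0, 0.0306, -0.0832, 0, 0, 0, -0.0469, 0.0306, -0.0832, 0, 0, 0, -0.0469, 0.0306, -0.0832, 0, 0, 0, -0.0469, 0.0306, -0.0832, 0, 0, 0, -0.0469, 0.0306, -0.0832, 0, 0, 0, -0.0469, 0.0306, -0.0832, 0, 0, 0, -0.0469, 0.0306, -0.0832, 0, 0, 0, -0.0469, 0.0306, -0.0832, 0, 0, 0, -0.0469, 0.0306, -0.0832, 0, 0, 0, -0.0469, 0.0306, -0.0832, 0, 0, 0, -0.0469, 0.0306, -0.0832, 0, 0, 0, -0.0469, 0, 0, 0, 0, 0, 0, 0, 0, 0, 0, 0, 0, 0, 0, 0, 0, 0, 0, 0, 0, 0, 0, 0, 0, 0, 0, 0, 0, 0, 0]
}}

```text
time_s: 15.7
ee_pos: [603.0, -155.6, 144.9]
ee_rot: [-180.0, 0.0, 3.0]
force: [-0.1, -0.1, -2.6]
gripper_width: 56.2
```

Emit:
{"fn": "arm_command", "kwargs": {
  "series": [0, 0, -0.05, 0, 0, 0, 0, 0, -0.06, 0, 0, 0, 0, 0, -0.06, 0, 0, 0, 0, 0, -0.04, 0, 0, 0, 0, 0, -0.015, 0, 0, 0, 0, 0, 0, 0, 0, 0, 0, 0, 0, 0, 0, 0]
}}

```text
time_s: 16.28
ee_pos: [603.9, -156.5, 55.6]
ee_rot: [180.0, -0.1, 2.9]
force: [0.2, -0.3, -1.6]
gripper_width: 56.2
```

```bash
python3 pic.py 7
```

```text
{'time_s': 16.3833, 'ee_pos': array([ 604.49, -156.95,   56.51]), 'ee_rot': array([ 1.7994e+02, -1.6000e-01,  2.8900e+00]), 'force': array([ 1.29,  0.54, -1.37]), 'torque': array([ 0.  , -0.04, -0.04]), 'gripper_width': 55.93703011067811}
```

View pics/side_7.png

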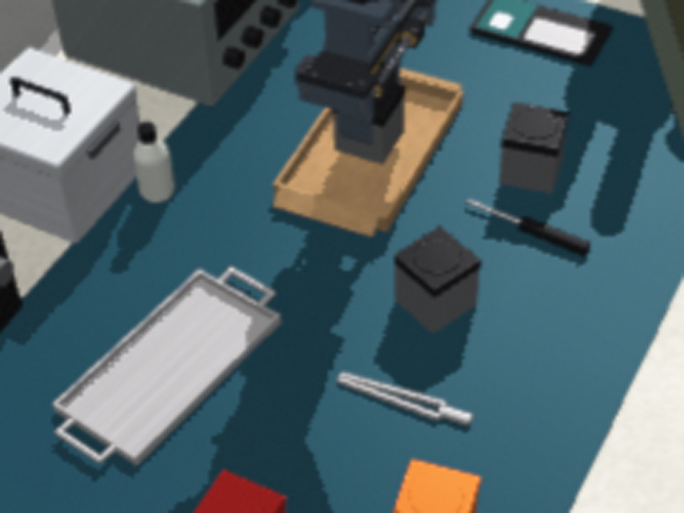

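View pics/top_7.png

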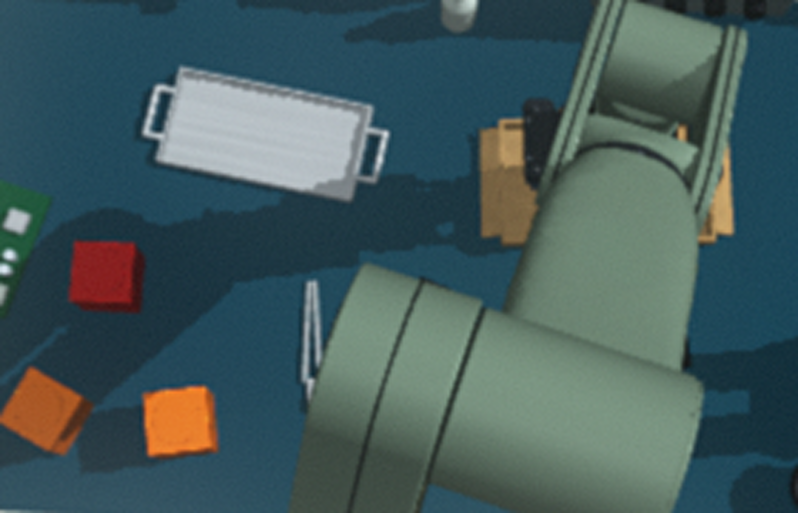

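A hangs centred inside the carton walls at (370,135). Now I lower it gently.

Emit:
{"fn": "arm_command", "kwargs": {
  "series": [0, 0, -0.006, 0, 0, 0, 0, 0, -0.006, 0, 0, 0, 0, 0, -0.005, 0, 0, 0, 0, 0, -0.003, 0, 0, 0, 0, 0, -0.002, 0, 0, 0, 0, 0, -0.001, 0, 0, 0, 0, 0, 0, 0, 0, 0, 0, 0, 0, 0, 0, 0]
}}

```text
time_s: 17.05
ee_pos: [603.4, -157.0, 45.7]
ee_rot: [180.0, -0.0, 2.9]
force: [0.1, 0.8, -1.1]
gripper_width: 55.9
```

Emit:
{"fn": "arm_command", "kwargs": {
  "series": [0, 0, -0.0012, 0, 0, 0, 0, 0, -0.0012, 0, 0, 0, 0, 0, 0, 0, 0, 0, 0, 0, 0, 0, 0, 0]
}}

```text
time_s: 17.38
ee_pos: [603.4, -156.9, 44.7]
ee_rot: [180.0, 0.0, 2.9]
force: [-0.3, 0.2, -2.3]
gripper_width: 55.8
```

Emit:
{"fn": "arm_command", "kwargs": {
  "series": [0, 0, -0.001, 0, 0, 0, 0, 0, 0, 0, 0, 0, 0, 0, 0, 0, 0, 0]
}}

```text
time_s: 17.63
ee_pos: [603.4, -157.0, 44.7]
ee_rot: [180.0, -0.0, 2.9]
force: [-0.1, 0.3, 0.3]
gripper_width: 56.2
```

Emit:
{"fn": "arm_command", "kwargs": {
  "series": [0, 0, -0.001, 0, 0, 0, 0, 0, 0, 0, 0, 0, 0, 0, 0, 0, 0, 0]
}}

```text
time_s: 17.88
ee_pos: [603.4, -156.9, 44.6]
ee_rot: [180.0, -0.0, 2.9]
force: [-2.4, 0.4, 6.0]
gripper_width: 55.8
```

Emit:
{"fn": "arm_command", "kwargs": {
  "series": [0, 0, 0, 0, 0, 0, 0, 0, 0, 0, 0, 0, 0, 0, 0, 0, 0, 0, 0, 0, 0, 0, 0, 0, 0, 0, 0, 0, 0, 0],
  "hand": 0.85
}}

```text
time_s: 18.3
ee_pos: [603.4, -157.0, 43.7]
ee_rot: [180.0, 0.0, 2.9]
force: [-0.1, -0.1, -0.4]
gripper_width: 77.8
```

Emit:
{"fn": "arm_command", "kwargs": {
  "series": [0, 0, 0.04, 0, 0, 0, 0, 0, 0.07, 0, 0, 0, 0, 0, 0.07, 0, 0, 0, 0, 0, 0.07, 0, 0, 0, -0.0551, 0.0577, 0, 0, 0, -0.0819, -0.0551, 0.0577, 0, 0, 0, -0.0819, -0.0551, 0.0577, 0, 0, 0, -0.0819, -0.0551, 0.0577, 0, 0, 0, -0.0819, -0.0551, 0.0577, 0, 0, 0, -0.0819, -0.0551, 0.0577, 0, 0, 0, -0.0819, -0.0551, 0.0577, 0, 0, 0, -0.0819, 0, 0, 0, 0, 0, 0, 0, 0, 0, 0, 0, 0, 0, 0, 0, 0, 0, 0]
}}

```text
time_s: 19.47
ee_pos: [450.0, 4.4, 144.3]
ee_rot: [-180.0, -0.1, -22.9]
force: [0.7, -0.1, 0.6]
gripper_width: 78.0
```

```bash
python3 pic.py 8
```

```text
{'time_s': 19.5667, 'ee_pos': array([450.25,   4.  , 144.08]), 'ee_rot': array([-1.800e+02, -6.000e-02, -2.295e+01]), 'force': array([ 0.31,  0.24, -0.83]), 'torque': array([ 0.04, -0.03,  0.04]), 'gripper_width': 77.8881967369561}
```

View pics/side_8.png

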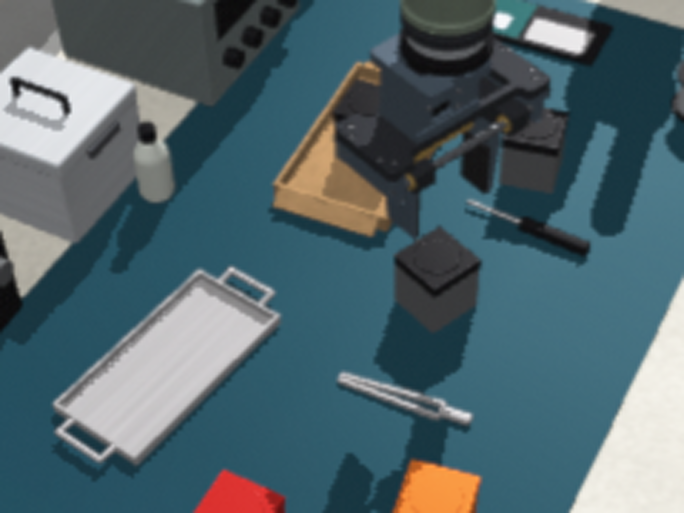

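Emit:
{"fn": "arm_command", "kwargs": {
  "series": [0, 0, -0.05, 0, 0, 0, 0, 0, -0.06, 0, 0, 0, 0, 0, -0.06, 0, 0, 0, 0, 0, -0.05, 0, 0, 0, 0, 0, -0.03, 0, 0, 0, 0, 0, -0.01, 0, 0, 0, 0, 0, 0, 0, 0, 0, 0, 0, 0, 0, 0, 0]
}}

```text
time_s: 20.23
ee_pos: [450.0, 4.2, 40.2]
ee_rot: [-180.0, -0.0, -23.0]
force: [0.1, 0.1, -0.5]
gripper_width: 77.2
```

Emit:
{"fn": "arm_command", "kwargs": {
  "series": [0, 0, 0, 0, 0, 0, 0, 0, 0, 0, 0, 0, 0, 0, 0, 0, 0, 0, 0, 0, 0, 0, 0, 0, 0, 0, 0, 0, 0, 0, 0, 0, 0, 0, 0, 0, 0, 0, 0, 0, 0, 0, 0, 0, 0, 0, 0, 0],
  "hand": 0,
  "newtons": 30
}}

```text
time_s: 20.9
ee_pos: [449.6, 4.6, 40.6]
ee_rot: [-180.0, -0.1, -22.9]
force: [-1.5, -1.5, 5.4]
gripper_width: 55.6
```

Emit:
{"fn": "arm_command", "kwargs": {
  "series": [0, 0, 0.01, 0, 0, 0, 0, 0, 0.0325, 0, 0, 0, 0, 0, 0.06, 0, 0, 0, 0, 0, 0.07, 0, 0, 0, 0, 0, 0.06, 0, 0, 0, 0, 0, 0.03, 0, 0, 0, 0, 0, 0, 0, 0, 0, 0, 0, 0, 0, 0, 0, 0, 0, 0, 0, 0, 0]
}}

```text
time_s: 21.65
ee_pos: [447.5, 4.7, 143.4]
ee_rot: [179.9, 0.2, -22.9]
force: [0.7, 0.6, -6.0]
gripper_width: 55.8
```

Emit:
{"fn": "arm_command", "kwargs": {
  "series": [0.0541, 0.063, 0, 0, 0, 0.0346, 0.0541, 0.063, 0, 0, 0, 0.0346, 0.0541, 0.063, 0, 0, 0, 0.0346, 0.0541, 0.063, 0, 0, 0, 0.0346, 0.0541, 0.063, 0, 0, 0, 0.0346, 0.0541, 0.063, 0, 0, 0, 0.0346, 0.0541, 0.063, 0, 0, 0, 0.0346, 0.0541, 0.063, 0, 0, 0, 0.0346, 0.0541, 0.063, 0, 0, 0, 0.0346, 0, 0, 0, 0, 0, 0, 0, 0, 0, 0, 0, 0, 0, 0, 0, 0, 0, 0, 0, 0, 0, 0, 0, 0]
}}

```text
time_s: 22.73
ee_pos: [642.5, 230.4, 143.3]
ee_rot: [179.9, 0.2, -8.9]
force: [0.0, -0.8, -5.7]
gripper_width: 55.9
```

Emit:
{"fn": "arm_command", "kwargs": {
  "series": [0, 0, -0.05, 0, 0, 0, 0, 0, -0.06, 0, 0, 0, 0, 0, -0.06, 0, 0, 0, 0, 0, -0.035, 0, 0, 0, 0, 0, -0.015, 0, 0, 0, 0, 0, 0, 0, 0, 0, 0, 0, 0, 0, 0, 0]
}}

```text
time_s: 23.32
ee_pos: [644.1, 231.0, 57.7]
ee_rot: [-180.0, -0.0, -9.0]
force: [-0.8, 0.1, -4.9]
gripper_width: 55.9
```

```bash
python3 pic.py 9
```

```text
{'time_s': 23.4167, 'ee_pos': array([644.92, 231.52,  58.77]), 'ee_rot': array([-1.7992e+02, -1.7000e-01, -8.9400e+00]), 'force': array([ 0.55,  0.42, -5.87]), 'torque': array([ 0.02,  0.02, -0.03]), 'gripper_width': 55.628938349621095}
```

View pics/side_9.png

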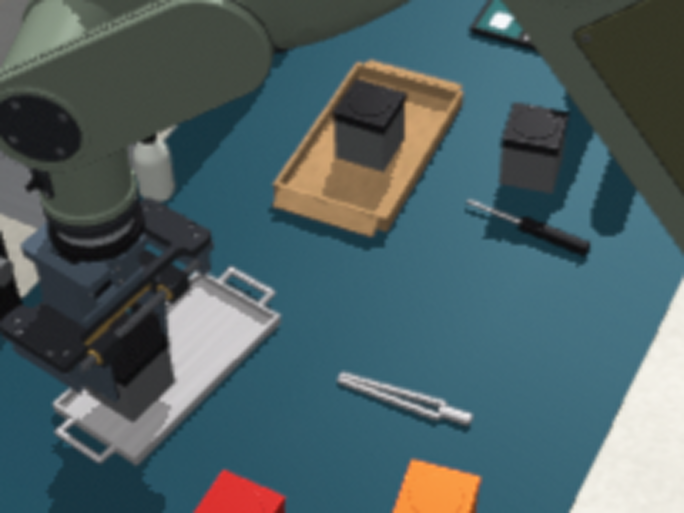

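View pics/top_9.png

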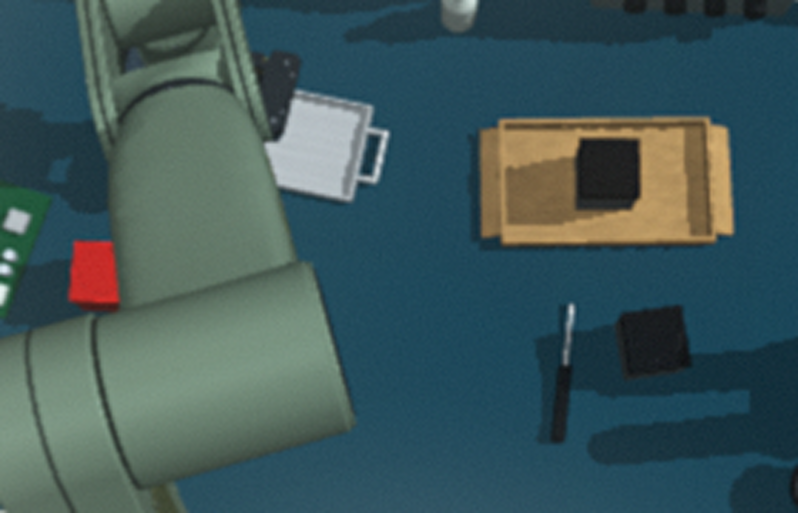

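A stands upright in the carton at (608,172) in the top view. B hangs inside the left end of the tray. Now I lower it.

Emit:
{"fn": "arm_command", "kwargs": {
  "series": [0, 0, -0.006, 0, 0, 0, 0, 0, -0.006, 0, 0, 0, 0, 0, -0.006, 0, 0, 0, 0, 0, -0.006, 0, 0, 0, 0, 0, -0.003, 0, 0, 0, 0, 0, -0.002, 0, 0, 0, 0, 0, -0.001, 0, 0, 0, 0, 0, 0, 0, 0, 0, 0, 0, 0, 0, 0, 0]
}}

```text
time_s: 24.17
ee_pos: [644.0, 231.4, 45.0]
ee_rot: [180.0, -0.0, -8.9]
force: [-0.9, -0.1, -5.2]
gripper_width: 56.1
```

Emit:
{"fn": "arm_command", "kwargs": {
  "series": [0, 0, -0.001, 0, 0, 0, 0, 0, -0.001, 0, 0, 0, 0, 0, 0, 0, 0, 0, 0, 0, 0, 0, 0, 0]
}}

```text
time_s: 24.5
ee_pos: [643.9, 231.4, 44.2]
ee_rot: [180.0, 0.0, -8.9]
force: [0.1, 0.8, -5.4]
gripper_width: 55.9
```

Emit:
{"fn": "arm_command", "kwargs": {
  "series": [0, 0, -0.001, 0, 0, 0, 0, 0, -0.001, 0, 0, 0, 0, 0, 0, 0, 0, 0, 0, 0, 0, 0, 0, 0]
}}

```text
time_s: 24.83
ee_pos: [644.0, 231.4, 43.7]
ee_rot: [-180.0, -0.0, -8.9]
force: [-0.5, -0.4, -3.2]
gripper_width: 55.9
```

Emit:
{"fn": "arm_command", "kwargs": {
  "series": [0, 0, -0.001, 0, 0, 0, 0, 0, -0.001, 0, 0, 0, 0, 0, 0, 0, 0, 0, 0, 0, 0, 0, 0, 0]
}}

```text
time_s: 25.17
ee_pos: [643.9, 231.4, 43.7]
ee_rot: [-180.0, -0.0, -8.9]
force: [-3.8, -1.2, 5.3]
gripper_width: 55.7
```

Emit:
{"fn": "arm_command", "kwargs": {
  "series": [0, 0, 0, 0, 0, 0, 0, 0, 0, 0, 0, 0, 0, 0, 0, 0, 0, 0, 0, 0, 0, 0, 0, 0, 0, 0, 0, 0, 0, 0],
  "hand": 0.85
}}

```text
time_s: 25.58
ee_pos: [644.1, 231.5, 42.4]
ee_rot: [-180.0, -0.0, -8.9]
force: [0.1, -0.2, -0.8]
gripper_width: 77.1
```

Emit:
{"fn": "arm_command", "kwargs": {
  "series": [0, 0, 0.04, 0, 0, 0, 0, 0, 0.07, 0, 0, 0, 0, 0, 0.07, 0, 0, 0, 0, 0, 0.08, 0, 0, 0, -0.0392, -0.0838, 0, 0, 0, 0.0342, -0.0392, -0.0838, 0, 0, 0, 0.0342, -0.0392, -0.0838, 0, 0, 0, 0.0342, -0.0392, -0.0838, 0, 0, 0, 0.0342, -0.0392, -0.0838, 0, 0, 0, 0.0342, -0.0392, -0.0838, 0, 0, 0, 0.0342, -0.0392, -0.0838, 0, 0, 0, 0.0342, -0.0392, -0.0838, 0, 0, 0, 0.0342, -0.0392, -0.0838, 0, 0, 0, 0.0342, -0.0392, -0.0838, 0, 0, 0, 0.0342, -0.0392, -0.0838, 0, 0, 0, 0.0342, -0.0392, -0.0838, 0, 0, 0, 0.0342, -0.0392, -0.0838, 0, 0, 0, 0.0342, 0, 0, 0, 0, 0, 0, 0, 0, 0, 0, 0, 0, 0, 0, 0, 0, 0, 0]
}}

```text
time_s: 27.25
ee_pos: [440.3, -204.2, 146.6]
ee_rot: [-180.0, -0.0, 11.0]
force: [0.2, 0.2, -0.0]
gripper_width: 77.4
```

```bash
python3 pic.py 10
```

```text
{'time_s': 27.35, 'ee_pos': array([ 440.61, -203.35,  146.55]), 'ee_rot': array([-1.7999e+02, -2.0000e-02,  1.1170e+01]), 'force': array([-0.71,  0.75,  0.14]), 'torque': array([-0.03, -0.01, -0.  ]), 'gripper_width': 77.72845843874424}
```

View pics/side_10.png

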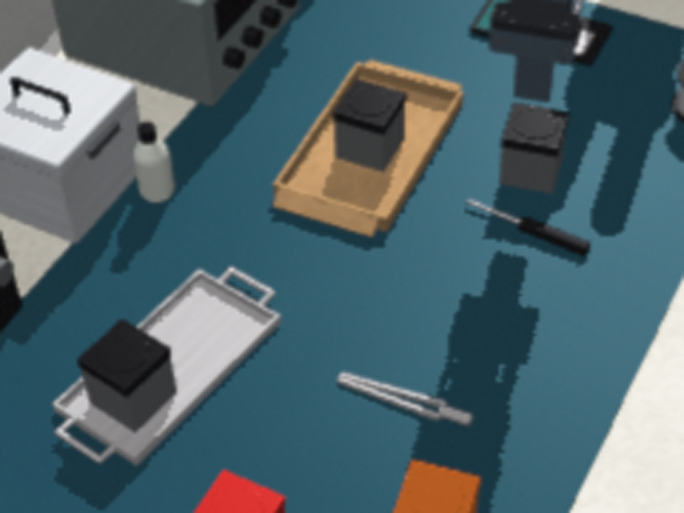

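View pics/top_10.png

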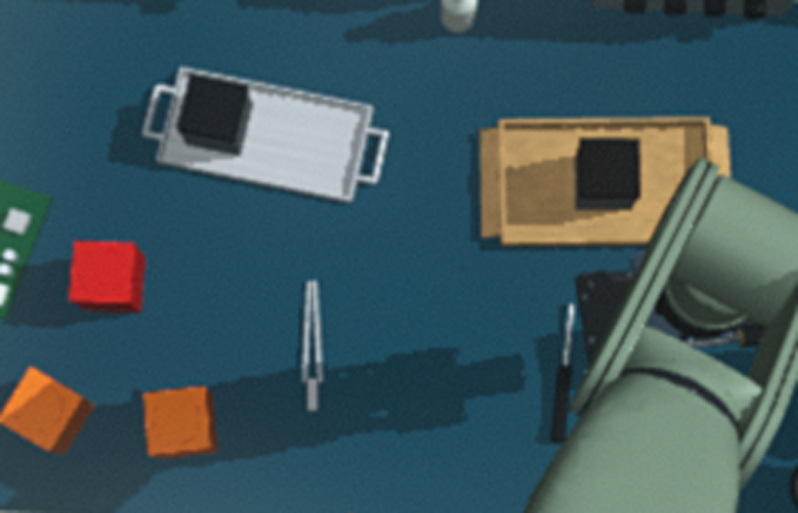

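B stands upright in the tray at (213,113) top, and A is unchanged. Next I pick C.

Emit:
{"fn": "arm_command", "kwargs": {
  "series": [0, 0, -0.05, 0, 0, 0, 0, 0, -0.06, 0, 0, 0, 0, 0, -0.06, 0, 0, 0, 0, 0, -0.05, 0, 0, 0, 0, 0, -0.035, 0, 0, 0, 0, 0, -0.011, 0, 0, 0, 0, 0, 0, 0, 0, 0, 0, 0, 0, 0, 0, 0]
}}

```text
time_s: 28.02
ee_pos: [440.9, -203.9, 40.6]
ee_rot: [180.0, -0.0, 11.2]
force: [0.1, -0.2, 0.5]
gripper_width: 77.6
```

Emit:
{"fn": "arm_command", "kwargs": {
  "series": [0, 0, 0, 0, 0, 0, 0, 0, 0, 0, 0, 0, 0, 0, 0, 0, 0, 0, 0, 0, 0, 0, 0, 0, 0, 0, 0, 0, 0, 0, 0, 0, 0, 0, 0, 0, 0, 0, 0, 0, 0, 0, 0, 0, 0, 0, 0, 0],
  "hand": 0,
  "newtons": 30
}}

```text
time_s: 28.68
ee_pos: [440.4, -204.4, 40.9]
ee_rot: [180.0, -0.1, 11.1]
force: [-0.2, 0.5, 6.1]
gripper_width: 56.0
```

Emit:
{"fn": "arm_command", "kwargs": {
  "series": [0, 0, 0.01, 0, 0, 0, 0, 0, 0.0325, 0, 0, 0, 0, 0, 0.06, 0, 0, 0, 0, 0, 0.07, 0, 0, 0, 0, 0, 0.06, 0, 0, 0, 0, 0, 0.03, 0, 0, 0, 0, 0, 0, 0, 0, 0, 0, 0, 0, 0, 0, 0, 0, 0, 0, 0, 0, 0]
}}

```text
time_s: 29.43
ee_pos: [438.6, -203.7, 143.4]
ee_rot: [-179.9, 0.2, 11.1]
force: [0.0, -1.0, -5.8]
gripper_width: 55.4
```

Emit:
{"fn": "arm_command", "kwargs": {
  "series": [0.043, 0.078, 0, 0, 0, -0.0404, 0.043, 0.078, 0, 0, 0, -0.0404, 0.043, 0.078, 0, 0, 0, -0.0404, 0.043, 0.078, 0, 0, 0, -0.0404, 0.043, 0.078, 0, 0, 0, -0.0404, 0.043, 0.078, 0, 0, 0, -0.0404, 0.043, 0.078, 0, 0, 0, -0.0404, 0.043, 0.078, 0, 0, 0, -0.0404, 0.043, 0.078, 0, 0, 0, -0.0404, 0.043, 0.078, 0, 0, 0, -0.0404, 0.043, 0.078, 0, 0, 0, -0.0404, 0, 0, 0, 0, 0, 0, 0, 0, 0, 0, 0, 0, 0, 0, 0, 0, 0, 0, 0, 0, 0, 0, 0, 0]
}}

```text
time_s: 30.68
ee_pos: [628.0, 137.7, 143.6]
ee_rot: [179.9, 0.2, -8.9]
force: [0.4, -0.9, -6.0]
gripper_width: 55.9
```

Emit:
{"fn": "arm_command", "kwargs": {
  "series": [0, 0, -0.05, 0, 0, 0, 0, 0, -0.06, 0, 0, 0, 0, 0, -0.06, 0, 0, 0, 0, 0, -0.035, 0, 0, 0, 0, 0, -0.015, 0, 0, 0, 0, 0, 0, 0, 0, 0, 0, 0, 0, 0, 0, 0]
}}

```text
time_s: 31.27
ee_pos: [629.6, 138.2, 57.7]
ee_rot: [-180.0, -0.0, -9.0]
force: [0.5, -0.6, -5.3]
gripper_width: 56.3
```

```bash
python3 pic.py 11
```

```text
{'time_s': 31.3667, 'ee_pos': array([630.33, 138.69,  58.78]), 'ee_rot': array([-1.7994e+02, -1.7000e-01, -8.9400e+00]), 'force': array([ 0.24, -0.07, -6.33]), 'torque': array([ 0.09, -0.03, -0.05]), 'gripper_width': 56.04626102705343}
```

View pics/side_11.png

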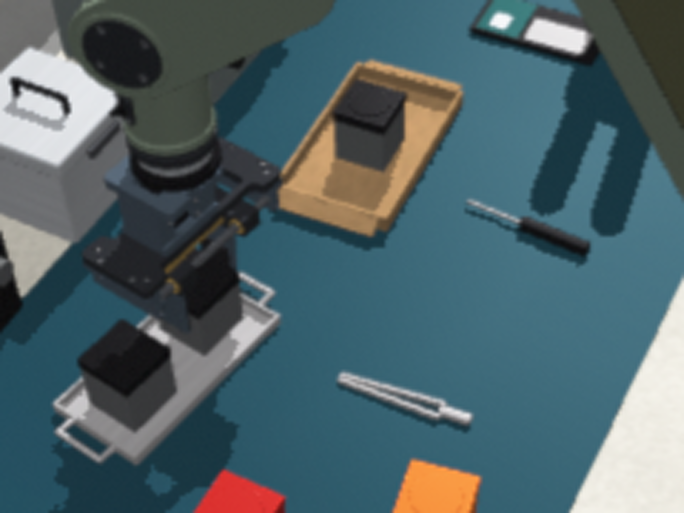

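C is over the right end of the tray at (205,330), clear of B. Now I lower it.

Emit:
{"fn": "arm_command", "kwargs": {
  "series": [0, 0, -0.006, 0, 0, 0, 0, 0, -0.006, 0, 0, 0, 0, 0, -0.006, 0, 0, 0, 0, 0, -0.006, 0, 0, 0, 0, 0, -0.003, 0, 0, 0, 0, 0, -0.002, 0, 0, 0, 0, 0, -0.001, 0, 0, 0, 0, 0, -0.001, 0, 0, 0, 0, 0, -0.001, 0, 0, 0, 0, 0, -0.001, 0, 0, 0, 0, 0, 0, 0, 0, 0, 0, 0, 0, 0, 0, 0]
}}

```text
time_s: 32.37
ee_pos: [629.3, 138.8, 44.0]
ee_rot: [180.0, -0.0, -8.9]
force: [0.1, -0.1, -5.7]
gripper_width: 55.8
```

Emit:
{"fn": "arm_command", "kwargs": {
  "series": [0, 0, -0.001, 0, 0, 0, 0, 0, 0, 0, 0, 0, 0, 0, 0, 0, 0, 0]
}}

```text
time_s: 32.62
ee_pos: [629.3, 138.9, 44.0]
ee_rot: [-180.0, -0.0, -8.9]
force: [-1.3, -0.6, -1.5]
gripper_width: 56.1
```

Emit:
{"fn": "arm_command", "kwargs": {
  "series": [0, 0, -0.001, 0, 0, 0, 0, 0, -0.0005, 0, 0, 0, 0, 0, 0, 0, 0, 0, 0, 0, 0, 0, 0, 0]
}}

```text
time_s: 32.95
ee_pos: [629.3, 138.9, 44.0]
ee_rot: [-180.0, -0.0, -8.9]
force: [-3.5, -0.3, 5.3]
gripper_width: 55.9
```

Contact is firm, so I release, rise and retreat out of view.

Emit:
{"fn": "arm_command", "kwargs": {
  "series": [0, 0, 0, 0, 0, 0, 0, 0, 0, 0, 0, 0, 0, 0, 0, 0, 0, 0, 0, 0, 0, 0, 0, 0, 0, 0, 0, 0, 0, 0],
  "hand": 0.85
}}

```text
time_s: 33.37
ee_pos: [629.5, 138.9, 42.8]
ee_rot: [-180.0, -0.0, -8.9]
force: [0.8, -0.1, -0.1]
gripper_width: 77.5
```

Emit:
{"fn": "arm_command", "kwargs": {
  "series": [0, 0, 0.04, 0, 0, 0, 0, 0, 0.07, 0, 0, 0, 0, 0, 0.07, 0, 0, 0, 0, 0, 0.08, 0, 0, 0, 0, 0, 0.08, 0, 0, 0, -0.05, -0.08, 0.01, 0, 0, 0, -0.05, -0.08, 0.01, 0, 0, 0, -0.05, -0.08, 0.01, 0, 0, 0, -0.05, -0.08, 0.01, 0, 0, 0, -0.05, -0.08, 0.01, 0, 0, 0, -0.05, -0.08, 0.01, 0, 0, 0, -0.05, -0.08, 0.01, 0, 0, 0, -0.05, -0.08, 0.01, 0, 0, 0, -0.05, -0.08, 0.01, 0, 0, 0, -0.05, -0.08, 0, 0, 0, 0, 0, 0, 0, 0, 0, 0, 0, 0, 0, 0, 0, 0, 0, 0, 0, 0, 0, 0]
}}

```text
time_s: 34.87
ee_pos: [429.5, -180.9, 215.0]
ee_rot: [-180.0, -0.0, -9.0]
force: [-0.4, 0.2, -0.3]
gripper_width: 77.6
```

```bash
python3 pic.py 12
```

```text
{'time_s': 34.9667, 'ee_pos': array([ 429.91, -180.21,  214.85]), 'ee_rot': array([-1.7998e+02, -1.0000e-02, -8.8200e+00]), 'force': array([ 0.45, -0.81, -0.62]), 'torque': array([ 0.02,  0.  , -0.03]), 'gripper_width': 77.57676584772511}
```

View pics/side_12.png

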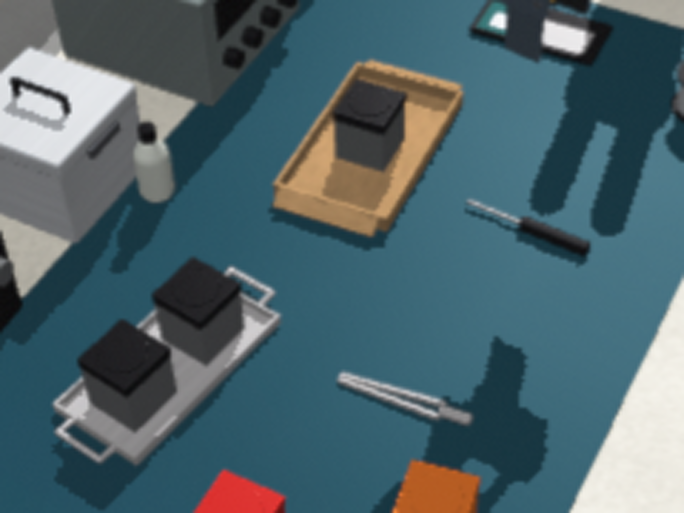

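View pics/top_12.png

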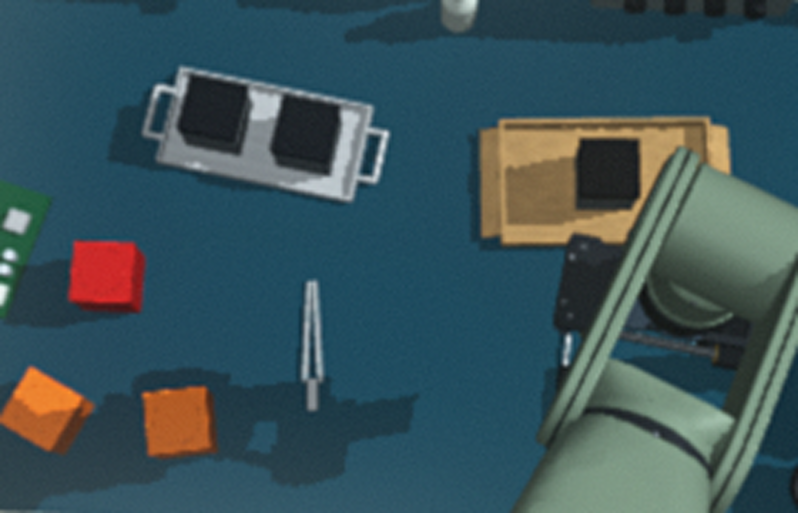

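The two full canisters stand upright in the tray at (213,113) and (307,133), and the used-up one in the carton at (608,172). The tools and decoys look unmoved, so I hand in.

```bash
python3 -c "
from workcell import env
print(env.job_done())"
```

```text
the job is handed in; nothing more can be done
None
```

I lifted all three canisters to weigh them before placing any, then sorted them, and the job was handed in at about 35 s of the 72 s allowed.

| Canister | Pull when lifted | Reading | Placed in |
|---|---|---|---|
| A (left) | about 1.6 N | used up | carton |
| B (middle) | about 6 N | full | tray |
| C (right) | about 6 N | full | tray |

- **Setting down:** I lowered each one in sub-millimetre steps until the wrist force showed contact at about 5–6 N, then released it.
- **Last check:** the final side and top pictures show all three upright inside the rims. The gripper was clear of everything, and the other things in the cropped views looked unmoved.
- **Not fully checked:** the arm hid part of the screwdriver in the last top view, but the side view shows it in place. The wire reel, phone and circuit board were partly outside the cropped final pictures.
- **Measurements that disagreed:**
  - For C, the first two-view lid point was poor: 71 mm high, with the rays missing by 2.4 mm. I measured its position again from lid corners in the top view.
  - The carton's near rim measured 29–34 mm in two views against the stated 20 mm, because its edge was blurred. The far rim and the contact height on its floor agreed with the text.

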